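Tip the brass beads out of the bead carousel

TASK

Dispense the two brass beads from the bead carousel into the steel catch pan: take away the charcoal block that lies in front of the spout and put it down flat on the table well clear of it, stand the pan on the table right under the end of the spout, turn the wheel so that the brass bay faces the spout, and tip the carousel forward by its lifting bar until both beads have run out. Then lower the carousel level again, with the brass beads in the pan still under the spout and all other beads still in the wheel, and leave the matchbox, loupe, brush and pliers where they are.

Things in the scene. Friction and masses are not known exactly. Their poses are not given: they have to be found in the camera images.
- stand: steel stand of the bead carousel, fixed to the table. Origin on the table (z=0) under the wheel's axis; its +x axis points from the spout to the lifting bar, z up. Foot plate from x -55 to +95 mm, 130 mm wide; two posts at x -75, y +-52 mm, 76 mm tall. All parts lie inside x -128..+130, |y| < 85 mm when level.
- cradle (a joint): tip angle (rad) of the blue cradle that carries wheel and spout: 0 level on its rest, up to 0.70; grows as the lifting bar is raised, which lowers the spout. Hinge along the stand's y axis at stand x -75 mm, z 70 mm. Falls back to level if let go; lifting takes about 3 N at the bar. Beads of the bay at the spout run out from about 0.4 rad, all within 1 s at 0.6.
- wheel (a joint): angle of the white wheel (rad), turns without end, positive anticlockwise from above; starts within 0.06 of 0, where the middle of its one empty bay is at the spout. Five bays of 72 degrees; the other four hold two beads of one colour each, in any order; level floors whose rims rise outwards keep the beads in if turned gently (under 2 rad/s). Friction (0.03 N m) holds it where left.
- lift_bar (a point): middle of the round black lifting bar at the back of the cradle, 10 mm thick, 68 mm long along the stand's y axis, 200 mm behind the hinge and 38 mm above it when level (108 mm above the table); free space above and between its end arms.
- spout_mouth (a point): where the shroud round the wheel opens into the steel spout, on the cradle: 79 mm from the wheel's axis, 94 mm above the table. The spout narrows from 51 to 40 mm, reaches 49 mm further out and has a closed front with a hole in the floor behind it; level, it occupies heights 76 to 114 mm, so the pan must slide in from the front, its handle pointing away.
- wheel_hub (a point): top centre of the grey hub (radius 20 mm) of the wheel, 119 mm above the table. Round it, on the dividers between the bays, stand five black finger pegs (at wheel angle 0: 36 degrees to either side of the spout, then every 72): upright, 10 mm thick, 55 mm from the axis, tops 142 mm above the table, 30 mm clear above dividers and shroud. Pinch a peg from above and carry it round to turn the wheel.
- drop_spot (a point): point on the table (z=0), 113 mm from the stand's origin along its -x axis, onto which the beads fall from the tipped spout.
- pan: small round steel catch pan, 68 mm across, 28 mm tall, wall 3 mm, floor 4 mm, with a straight black handle along its -x axis. Origin at the centre of its underside, z up. The handle is 12 mm wide, from x -32 to -110 mm, heights 14 to 28 mm. About 0.12 kg.
- pan_grip (a point): point on the pan handle's middle line 85 mm from the pan's centre, 21 mm above the pan's underside, a good place to grasp across the 12 mm.
- charcoal_block: black charcoal block, 52 x 77 x 26 mm (own x, y, z), origin at the centre of its underside; lies on the table in front of the spout, in the pan's way. About 0.1 kg. Beyond world x = 0.72 (y -0.28 to 0.25) begins a 10 mm slab with jars and bowls up to 0.2 m tall: stay clear with the gripper.
- matchbox: red matchbox, 36 x 55 x 15 mm, loose bystander, origin at the centre of its underside.
- loupe: grey round loupe, 25 mm across, 16 mm tall, loose bystander, origin under its centre.
- torch: blue hand torch, fixed bystander at the front left, 190 mm tall; can 52 mm across, centred 38 mm along its own +x from the origin, nozzle along -x to 64 mm.
- flux_brush: thin red brush, 10 x 152 x 10 mm (long along its y), loose bystander at the front edge, origin under its centre.
- pliers: red flat pliers, 48 x 135 x 12 mm (long along their y), loose bystander, origin under their centre.
- findings_tin: red tin, 89 x 121 x 35 mm, fixed bystander at the front right, origin under its centre.
- brass1: brass bead, 14 mm ball, origin at its centre; starts in the brass bay of the wheel, which may be any but the one at the spout.
- brass2: brass bead, 14 mm ball, origin at its centre; starts in the brass bay of the wheel, which may be any but the one at the spout.
- blue1: blue bead, 14 mm ball, origin at its centre; starts in the blue bay of the wheel, which may be any but the one at the spout.
- blue2: blue bead, 14 mm ball, origin at its centre; starts in the blue bay of the wheel, which may be any but the one at the spout.
- red1: red bead, 14 mm ball, origin at its centre; starts in the red bay of the wheel, which may be any but the one at the spout.
- red2: red bead, 14 mm ball, origin at its centre; starts in the red bay of the wheel, which may be any but the one at the spout.
- green1: green bead, 14 mm ball, origin at its centre; starts in the green bay of the wheel, which may be any but the one at the spout.
- green2: green bead, 14 mm ball, origin at its centre; starts in the green bay of the wheel, which may be any but the one at the spout.
Things that resemble listed ones, but are neither listed nor needed, are in the scene too. There is more than one size of the pan; the job needs the larger.

How it is judged (in metres and radians):
On the way:
1. with the pan standing under the spout, the carousel is tipped forward and both brass beads run into the pan (horizontal distance between pan and drop_spot below 0.022 m and height (world z) of pan below 0.006 m and angle between pan's own z axis and vertical below 0.1 rad and horizontal distance between each of brass1, brass2 and pan below 0.03 m and z of each of brass1, brass2 in the frame of pan below 0.03 m and value of joint cradle above 0.15 rad), for 0.2 s.
At the end, for the whole second after the job is handed in: Carousel level (under 0.05 rad), both brass beads in the pan, pan upright on the table within 22 mm of the drop spot, all other beads in the wheel (within 90 mm of the hub's top), charcoal block flat and still on the table, its centre over 110 mm from the drop spot (horizontal distance between pan and drop_spot below 0.022 m and height (world z) of pan below 0.006 m and angle between each of pan, charcoal_block's own z axis and vertical below 0.1 rad and value of joint cradle below 0.05 rad and horizontal distance between each of brass1, brass2 and pan below 0.03 m and z of each of brass1, brass2 in the frame of pan below 0.03 m and not (distance between blue1 and wheel_hub above 0.09 m) and not (distance between blue2 and wheel_hub above 0.09 m) and not (distance between red1 and wheel_hub above 0.09 m) and not (distance between red2 and wheel_hub above 0.09 m) and not (distance between green1 and wheel_hub above 0.09 m) and not (distance between green2 and wheel_hub above 0.09 m) and horizontal distance between charcoal_block and drop_spot above 0.11 m and height (world z) of charcoal_block below 0.008 m and linear speed of each of charcoal_block, pan below 0.02 m/s); the robot touches nothing.
It fails at once if a bead of another colour leaves the wheel (distance between any of blue1, blue2, red1, red2, green1, green2 and wheel_hub above 0.09 m).
It fails at once if the matchbox, loupe, brush or pliers are moved more than 30 mm (distance of any of matchbox, loupe, flux_brush, pliers from where it was at the start of the episode above 0.03 m).
It also fails if it takes over 72 s, if anything falls off the work surface, if the arm or the gripper's body presses on something with over 40 N, if the wrist force passes 120 N, or if a joint passes its speed limit or range.

ROBOT

A 6-joint arm with a two-finger parallel gripper is mounted at the origin on a cart in front of the work surface, level with it; the furniture and walls round the work are solid. World frame = base frame: x ahead of the robot, y to its left, z up, the work surface at z = 0. Lengths are in m, angles in degrees, forces in N, time in s.
With the tool pointing down it reaches from about 0.25 to 0.725 m from the base axis. Payload 9.7 kg.
Tool frame: the origin (TCP) lies at the centre of the arm's flange, where the gripper is bolted on; the fingertips stand 173 mm ahead of it and the grasp point (between the pads) lies 155 mm ahead of it; z points along the fingers, y is the line along which they close (so a half turn about z gives the same grasp; the last joint's range is limited). The gripper opens to 85 mm and grips with 20 to 120 N. Pads are 22 mm wide; open, the fingers measure 114 mm over their backs; the gripper's body (76 mm by 85 mm) begins 54 mm behind the grasp point. The pads swing forward as they close: fully open they stand 13 mm farther back than shut.
Start: joints at [69.786, 4.979, 10.078, 95.1, 0, 90], TCP at [0.19, 0.516, 0.405] pointing down, gripper open.
Joint ranges: [-179.16, 179.16], [-48.56, 103.87], [-65.8, 70.77], [-126.05, 130.52], [-82.76, 87.17], [-180, 180]. Speed limits (degrees/s): [127.2, 127.2, 147.25, 180, 180, 180].

INTERFACE

Orientations are given as [roll, pitch, yaw] about the fixed x, y, z axes, in that order (R = Rz(yaw) Ry(pitch) Rx(roll)).
In Python, from workcell import monitor, camera, get_calibration, bot gives the robot as it stands.
- The arm moves only by the tool carry_out, never from a script. Its argument "targets" is text: rows parted by semicolons, each of 7 numbers parted by spaces: the shift along the tool's x, y, z in units of 0.04 m (1.0 is 0.04 m), then the turn, a rotation vector about the tool's x, y, z in units of 0.1 rad (1.0 is 0.1 rad), then the opening, from -1 (shut) to 1 (fully open), so that 0 is half open. A call has exactly 8 rows; each row shifts and turns the commanded pose from where the row before left it, along the tool's axes as they then stand; what a row does not reach is not made up. A row lasts 1/12 s, in which the tool goes at most 41.7 mm and 7.16 degrees, less where a joint would pass 70% of its speed; a pose out of reach is approached as far as the arm can. A call with a number of a shift or a turn outside -1 to 1 is refused whole. A call with a gripper value outside its range is refused whole. The fingers move at their own pace and stop on an object; "newtons" is the grip in N (left out, the last holds). Time passes only in rows, so rows that do not move let the fingers close, or fill a call up. It gives the time, the measured TCP pose, the force, the opening and the grip force at its end, in the units of the state.
- monitor.get_obs(): the state, without advancing time (a new reading comes with each control period).
- camera(name): name is "scene" or "top" or "wrist"; returns the picture (384x512x3 uint8, red, green, blue); there is no depth.
- get_calibration(name): a dict with "fx", "fy", "cx", "cy" (pixels), "D" ([k1, k2, p1, p2, k3] as OpenCV has them; the pictures are not rectified), "view" (4x4, takes a point from world to camera coordinates). Camera axes: x right, y down, z forward; pixel columns grow to the right and rows downward; lengths in m; the calibration is good to about 2 mm. A picture is of the moment at which its call begins: read the wrist's pose just before it. get_calibration takes no time and is no camera call; for the wrist camera it gives the pose at the moment of the call.
- bot.job_done(): hands the job in; it is judged then, once.
The state is a dict: "time": time; "q": joint angles; "qd": joint speeds; "joint_efforts": joint torques, N m; "ee_pos": TCP position; "tcp_rot": TCP orientation; "wrist_force": force on the tool from outside, world axes, zero at the start; "torque": the same for the moment, N m; "opening": finger opening in m; "grasp_force": force on a finger pad.
Only numpy, scipy, OpenCV 4.12 (cv2) and the standard library are available. Lean on these libraries where they do the work, as an engineer would, in place of code of your own. Each camera call takes 0.05 s, during which the arm holds its last target. There are 200 camera calls.

## Working session

There is one attempt and no reset: what is moved stays moved. The work goes in short steps, Python scripts to look and compute and a tool call to move; the robot and the scene stay as the last step left them, time stands still between calls to the robot, and variables do not carry over. Pictures are saved under pics/ and viewed, at most 10 in all, crops included, and the job is handed in when it is done.

Besides the shell and the picture viewer there is one more tool, called after "Call:" in YAML: its name, and indented under it one key for each argument. carry_out: Moves the arm, as the interface text tells. Shifts and turns lie within -1 to 1; 1 stands for 0.04 m of shift or 0.1 rad of turn. Its arguments: {"type":"object","properties":{"targets":{"type":"string"},"newtons":{"type":"number"}},"required":["targets"]}

```bash
ls; mkdir -p pics
python3 - <<'E'
from workcell import monitor, camera, get_calibration
import cv2,numpy as np
o=monitor.get_obs(); print(o)
for n in("scene","top"):
    im=camera(n); cv2.imwrite(f"pics/{n}0.png",im[...,::-1]); c=get_calibration(n); print(n,c)
E
```

```text
pics
{'time': 0.0, 'q': array([ 6.97872216e+01,  5.01156777e+00,  1.00350696e+01,  9.51003287e+01,
       -1.08389444e-04,  9.00009583e+01]), 'qd': array([ 0.05160349, -0.07712135,  0.00826075, -0.01548225,  0.01354437,
       -0.01235257]), 'joint_efforts': array([-1.12176353e-03, -5.20385814e+01,  4.64807117e+01,  1.60296040e-02,
       -5.94887092e-05,  6.85888125e-06]), 'ee_pos': array([0.19002989, 0.51613025, 0.40398395]), 'tcp_rot': array([-1.79923173e+02,  1.09674257e-04,  1.59786263e+02]), 'wrist_force': array([ 0.44493117, -0.39829191, -0.382806  ]), 'torque': array([ 0.01034773,  0.02170443, -0.02066815]), 'grasp_force': 0.0, 'opening': 0.08554483230767382}
scene {'fx': 354.47714981115536, 'fy': 354.47714981115536, 'cx': 266.8594109187526, 'cy': 192.5456665405084, 'D': array([-0.0128492,  0.       ,  0.       ,  0.       ,  0.       ]), 'view': array([[ 0.48342372, -0.87537782, -0.00389515, -0.30118867],
       [-0.50077882, -0.2728979 , -0.82143004,  0.33018698],
       [ 0.71799866,  0.39904938, -0.57029599,  0.61329776],
       [ 0.        ,  0.        ,  0.        ,  1.        ]])}
top {'fx': 373.01539848196643, 'fy': 373.01539848196643, 'cx': 256.7681315345871, 'cy': 186.15900207889695, 'D': array([-0.0473938,  0.       ,  0.       ,  0.       ,  0.       ]), 'view': array([[-0.01479535, -0.99986246, -0.00749341, -0.00667845],
       [-0.99443757,  0.01549586, -0.10418153,  0.53758791],
       [ 0.10428332,  0.00591033, -0.99453007,  1.219898  ],
       [ 0.        ,  0.        ,  0.        ,  1.        ]])}
```

Run:
```python
import cv2
a=cv2.imread("pics/top0.png"); cv2.imwrite("pics/top0b.png",cv2.resize(a,(768,576),interpolation=cv2.INTER_CUBIC))
```

```text
(no output)
```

View pics/top0b.png

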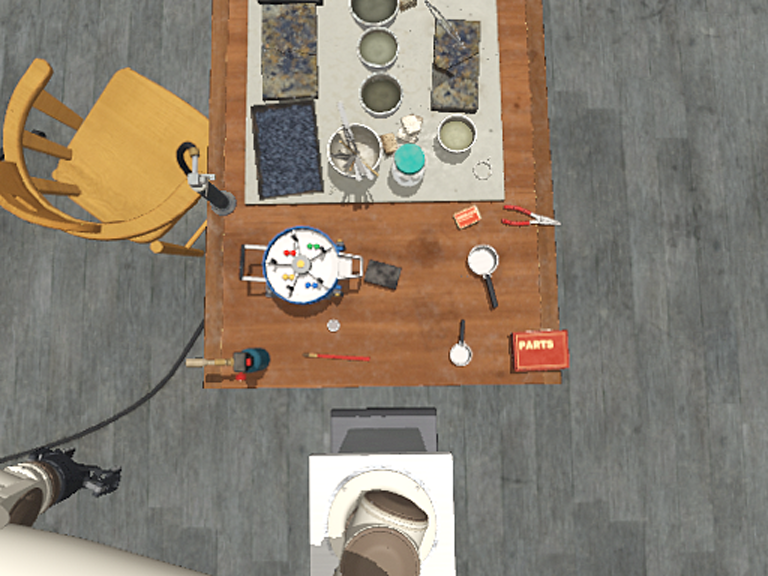

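View pics/scene0.png

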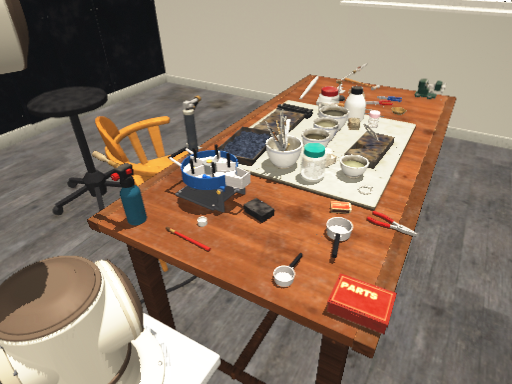

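The top view (1.5x) shows the carousel hub at (302,264) with its spout to the right, and the brass beads at (288,277). The charcoal block is at (382,275).

There are two candidate pans: white-steel at (482,262) and at (460,354). The first is clearly wider, so it fits "the larger". I'll confirm that in a crop.

```bash
cat > h.py <<'E'
import numpy as np,cv2
from workcell import monitor,camera,get_calibration
def ray(n,uv,c=None):
    c=c or get_calibration(n); K=np.array([[c['fx'],0,c['cx']],[0,c['fy'],c['cy']],[0,0,1]])
    p=cv2.undistortPoints(np.array(uv,float).reshape(-1,1,2),K,np.array(c['D']))[:,0]
    V=np.array(c['view']); d=np.c_[p,np.ones(len(p))]@V[:3,:3]; return -V[:3,:3].T@V[:3,3],d
def plane(n,uv,z,c=None):
    o,d=ray(n,uv,c); return o+d*((z-o[2])/d[:,2])[:,None]
def proj(n,P,c=None):
    c=c or get_calibration(n); K=np.array([[c['fx'],0,c['cx']],[0,c['fy'],c['cy']],[0,0,1]]); V=np.array(c['view'])
    return cv2.projectPoints(np.array(P,float).reshape(-1,3),cv2.Rodrigues(V[:3,:3])[0],V[:3,3],K,np.array(c['D']))[0][:,0]
def tri(o1,d1,o2,d2):
    A=np.c_[d1,-d2]; s=np.linalg.lstsq(A,o2-o1,rcond=None)[0]; a,b=o1+s[0]*d1,o2+s[1]*d2; return (a+b)/2,np.linalg.norm(a-b)
def blobs(m,amin=20):
    n,l,s,c=cv2.connectedComponentsWithStats(m.astype(np.uint8))
    return [(c[i].round(1),s[i],(l==i)) for i in range(1,n) if s[i][4]>=amin]
E
python3 - <<'E'
from h import *
t=cv2.imread("pics/top0.png"); s=cv2.imread("pics/scene0.png")
a=t[145:255,155:355]; cv2.imwrite("pics/c1.png",cv2.resize(a,None,fx=4,fy=4,interpolation=cv2.INTER_CUBIC))
# rough
P=lambda x,y,z: plane("top",[[x/1.5,y/1.5]],z)[0].round(3)
print("hub",P(302,264,.119),"pan",P(482,262,.028),"block",P(382,275,.026),"lift",P(243,263,.108),"spout end",P(360,266,.11),"matchbox",P(467,217,.015),"loupe",P(333,325,.016),"brush",P(337,357,.01),"smallpan",P(460,354,.02),"handleend",P(492,306,.02))
E
```

```text
hub [0.562 0.157 0.119] pan [ 0.573 -0.232  0.028] block [ 0.547 -0.008  0.026] lift [0.568 0.283 0.108] spout end [0.557 0.037 0.11 ] matchbox [ 0.679 -0.204  0.015] loupe [0.438 0.103 0.016] brush [0.366 0.095 0.01 ] smallpan [ 0.369 -0.178  0.02 ] handleend [ 0.474 -0.253  0.02 ]
```

View pics/c1.png

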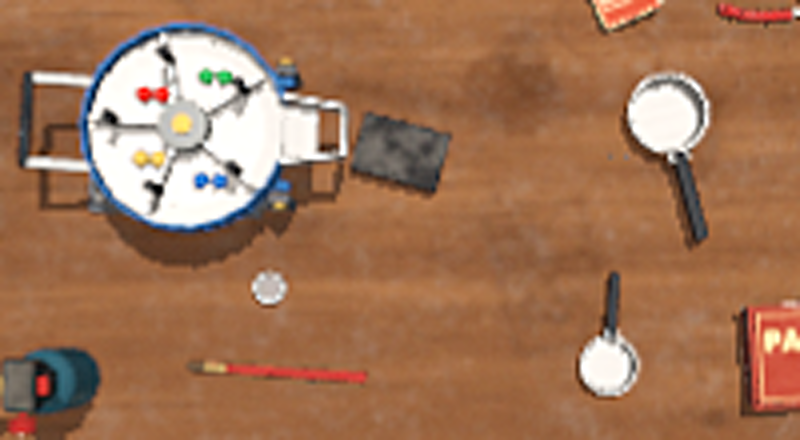

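The crop confirms it. The pan at crop (668,115) is about 80 px across, against 58 px for the other at (608,365), so it's the one to use. Going round the wheel, the brass bay at (150,158) sits 144° clockwise of the spout, so the wheel has to turn +144°. Next I'll plan a move to a wrist-camera viewpoint.

```bash
cat >> h.py <<'E'
from scipy.spatial.transform import Rotation as Ro
def plan(pos,yaw,n):
    "constant tool-frame row (units) that takes the tool, pointing down, to pos,yaw in n rows; grasp point = pos"
    o=monitor.get_obs(); R=Ro.from_euler('xyz',[180,0,o['tcp_rot'][2]],degrees=True)
    p=np.array(o['ee_pos']); d=(yaw-o['tcp_rot'][2]+180)%360-180; t=-np.radians(d)/n
    M=sum(Ro.from_rotvec([0,0,t*i]).as_matrix() for i in range(n))
    tgt=np.array(pos)+[0,0,.155]
    s=np.linalg.solve(M,R.inv().apply(tgt-p))
    print("row",(s/.04).round(3),"turn",round(t/.1,3),"n",n,"| pos",p.round(4),"rot",np.round(o['tcp_rot'],2),"t",round(o['time'],2),"open",round(o['opening'],4),"q1,q6",np.round(np.array(o['q'])[[0,5]],1))
E
python3 - <<'E'
from h import *
o=monitor.get_obs(); V=get_calibration("wrist")['view']; R=Ro.from_euler('xyz',o['tcp_rot'],degrees=True).as_matrix()
print("cam in tool:",(R.T@(-V[:3,:3].T@V[:3,3]-o['ee_pos'])).round(3),"axes(cols x,y,z)",(R.T@V[:3,:3].T).round(2),get_calibration("wrist")['fx'])
plan([.49,0,.28],77,16)
E
```

```text
cam in tool: [0.075 0.    0.031] axes(cols x,y,z) [[ 0.   -0.96 -0.3 ]
 [ 1.    0.    0.  ]
 [-0.   -0.3   0.96]] 299.1776933930609
row [-1.019 -0.014 -0.048] turn 0.903 n 16 | pos [0.19   0.5161 0.4041] rot [-179.93   -0.    159.79] t 0.1 open 0.0855 q1,q6 [69.8 90. ]
```

Call:
carry_out:
  targets: "-0.68 -0.01 -0.03 0 0 0.6 1;-0.68 -0.01 -0.03 0 0 0.6 1;-0.68 -0.01 -0.03 0 0 0.6 1;-0.68 -0.01 -0.03 0 0 0.6 1;-0.68 -0.01 -0.03 0 0 0.6 1;-0.68 -0.01 -0.03 0 0 0.6 1;-0.68 -0.01 -0.03 0 0 0.6 1;-0.68 -0.01 -0.03 0 0 0.6 1"
  newtons: 30

```text
time: 0.77
ee_pos: [0.3717, 0.3976, 0.4138]
tcp_rot: [-180.0, 0.0, 132.1]
wrist_force: [0.7, -1.1, -0.0]
opening: 0.0855
grasp_force: 0.0
```

Call:
carry_out:
  targets: "-0.68 -0.01 -0.03 0 0 0.6 1;-0.68 -0.01 -0.03 0 0 0.6 1;-0.68 -0.01 -0.03 0 0 0.6 1;-0.68 -0.01 -0.03 0 0 0.6 1;-0.68 -0.01 -0.03 0 0 0.6 1;-0.68 -0.01 -0.03 0 0 0.6 1;-0.68 -0.01 -0.03 0 0 0.6 1;-0.68 -0.01 -0.03 0 0 0.6 1"

```text
time: 1.43
ee_pos: [0.477, 0.2094, 0.4234]
tcp_rot: [-180.0, 0.0, 104.6]
wrist_force: [0.8, -0.2, -0.1]
opening: 0.0853
grasp_force: 0.0
```

Call:
carry_out:
  targets: "-0.68 -0.01 -0.03 0 0 0.6 1;-0.68 -0.01 -0.03 0 0 0.6 1;-0.68 -0.01 -0.03 0 0 0.6 1;-0.68 -0.01 -0.03 0 0 0.6 1;-0.68 -0.01 -0.03 0 0 0.6 1;-0.68 -0.01 -0.03 0 0 0.6 1;-0.68 -0.01 -0.03 0 0 0.6 1;-0.68 -0.01 -0.03 0 0 0.6 1"

```text
time: 2.1
ee_pos: [0.4835, -0.0061, 0.4331]
tcp_rot: [-180.0, 0.0, 77.1]
wrist_force: [0.3, 0.6, -0.0]
opening: 0.0857
grasp_force: 0.0
```

Run:
```python
from h import *
import pickle
for i in range(6): camera("scene") if i<0 else None
c=get_calibration("wrist"); im=camera("wrist"); cv2.imwrite("pics/w1.png",im[...,::-1]); pickle.dump(c,open("w1.pkl","wb"))
plan([.49,0,.28],77,1)
cv2.imwrite("pics/w1b.png",cv2.resize(im[...,::-1],(768,576)))
```

```text
row [ 0.263  0.124 -0.035] turn -0.043 n 1 | pos [ 0.4828 -0.0091  0.4336] rot [-1.7999e+02  1.1000e-01  7.6760e+01] t 2.15 open 0.0853 q1,q6 [ -1.1 102.2]
```

View pics/w1b.png

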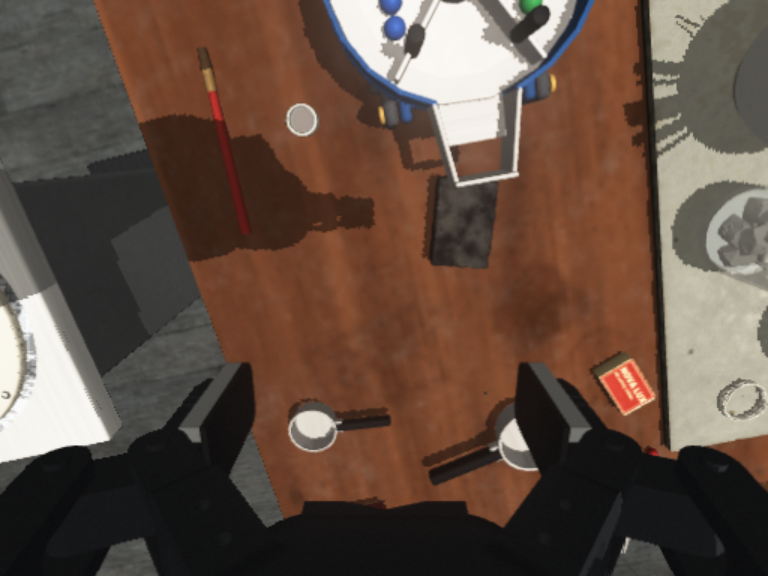

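The wrist view (1.5x) shows the block's top-face corners at (498,182), (488,268) and (434,262). The spout front is at (458,186)–(518,178), the loupe at (301,120), and the large pan at the right finger, about (520,437). I'll measure the block from two views.

Run:
```python
from h import *
import pickle
c=pickle.load(open("w1.pkl","rb"))
w=cv2.imread("pics/w1.png",0); t=cv2.imread("pics/top0.png",0)
crit=(3,30,.01)
def sp(im,p,k): return cv2.cornerSubPix(im,np.array(p,np.float32).reshape(-1,1,2),(k,k),(-1,-1),crit)[:,0]
W=sp(w,np.array([[498,182],[488,268],[434,262]])/1.5,4); T=sp(t,[[267.5,178.3],[263.2,193.3]],2)
print(W,T)
o1,d1=ray("wrist",W,c); o2,d2=ray("top",T)
print("tri corners",tri(o1,d1[1],o2,d2[0]),tri(o1,d1[2],o2,d2[1]))
P=plane("wrist",W,.026,c); print(P.round(4)); print("long",np.linalg.norm(P[0]-P[1]),"short",np.linalg.norm(P[1]-P[2]))
e=P[0]-P[1]; f=P[1]-P[2]; print("yaw long",np.degrees(np.arctan2(e[1],e[0])),"yaw short",np.degrees(np.arctan2(f[1],f[0])))
print("spout front z.114",plane("wrist",np.array([[458,186],[518,178]])/1.5,.112,c).round(4))
```

```text
[[332.       121.333336]
 [324.94498  178.46439 ]
 [287.68658  176.4436  ]] [[268.08173 178.39264]
 [262.36728 193.85535]]
tri corners (array([ 0.56455573, -0.05315957,  0.02256912]), np.float64(0.0017247442251229004)) (array([ 0.51376478, -0.03351486,  0.04176362]), np.float64(0.007258289544327958))
[[ 0.5847  0.0181  0.026 ]
 [ 0.5648 -0.052   0.026 ]
 [ 0.5181 -0.0385  0.026 ]]
long 0.07282843283711182 short 0.048624857385073994
yaw long 74.17117743884211 yaw short -16.054693293775255
spout front z.114 [[0.5403 0.0325 0.112 ]
 [0.5781 0.029  0.112 ]]
```

Run:
```python
from h import *
plan([.5465,-.028,.08],74.5,8)
```

```text
row [-0.008  0.208  0.621] turn 0.049 n 8 | pos [ 0.4828 -0.0091  0.4336] rot [-1.7999e+02  1.1000e-01  7.6760e+01] t 2.15 open 0.0853 q1,q6 [ -1.1 102.2]
```

Call:
carry_out:
  targets: "-0.01 0.21 0.62 0 0 0.05 1;-0.01 0.21 0.62 0 0 0.05 1;-0.01 0.21 0.62 0 0 0.05 1;-0.01 0.21 0.62 0 0 0.05 1;-0.01 0.21 0.62 0 0 0.05 1;-0.01 0.21 0.62 0 0 0.05 1;-0.01 0.21 0.62 0 0 0.05 1;-0.01 0.21 0.62 0 0 0.05 1"

```text
time: 2.82
ee_pos: [0.5483, -0.0239, 0.2335]
tcp_rot: [-180.0, 0.0, 75.0]
wrist_force: [1.0, 0.7, 0.7]
opening: 0.0855
grasp_force: 0.0
```

Call:
carry_out:
  targets: "0 0 0.3 0 0 0 1;0 0 0.3 0 0 0 1;0 0 0.3 0 0 0 1;0 0 0.3 0 0 0 1;0 0 0.3 0 0 0 1;0 0 0 0 0 0 1;0 0 0 0 0 0 0;0 0 0 0 0 0 0"

```text
time: 3.48
ee_pos: [0.5484, -0.0238, 0.1758]
tcp_rot: [179.9, -0.0, 75.0]
wrist_force: [-0.4, 0.6, 0.6]
opening: 0.0637
grasp_force: 0.0
```

Call:
carry_out:
  targets: "0 0 0 0 0 0 -0.5;0 0 0 0 0 0 -0.5;0 0 0 0 0 0 -0.5;0 0 0 0 0 0 -0.5;0 0 0 0 0 0 -0.5;0 0 0 0 0 0 -0.5;0 0 0 0 0 0 -0.5;0 0 0 0 0 0 -0.5"

```text
time: 4.15
ee_pos: [0.5486, -0.0239, 0.1762]
tcp_rot: [179.9, -0.0, 75.0]
wrist_force: [-0.3, 0.5, 6.4]
opening: 0.0521
grasp_force: 32.6
```

Run:
```python
from h import *
plan([.445,-.09,.04],110,8)
```

```text
row [-0.208 -0.33  -0.059] turn -0.764 n 8 | pos [ 0.5486 -0.0239  0.1762] rot [ 1.799e+02 -2.000e-02  7.499e+01] t 4.15 open 0.0521 q1,q6 [ -2.5 102.5]
```

Call:
carry_out:
  targets: "0 0 -0.3 0 0 0 -0.5;0 0 -0.3 0 0 0 -0.5;-0.46 -0.44 0 0 0 0 -0.5;-0.46 -0.44 0 0 0 0 -0.5;-0.46 -0.44 0 0 0 0 -0.5;-0.46 -0.44 0 0 0 0 -0.5;-0.46 -0.44 0 0 0 0 -0.5;0 0 0 0 0 0 -0.5"

```text
time: 4.82
ee_pos: [0.4367, -0.0912, 0.2001]
tcp_rot: [-180.0, 0.0, 74.9]
wrist_force: [0.2, -0.5, -1.2]
opening: 0.0521
grasp_force: 32.0
```

Call:
carry_out:
  targets: "0 0 0.2 0 0 0 -0.5;0 0 0.2 0 0 0 -0.5;0 0 0.2 0 0 0 -0.5;0 0 0 0 0 0 -0.5;0 0 0 0 0 0 1;0 0 0 0 0 0 1;0 0 0 0 0 0 1;0 0 0 0 0 0 1"

```text
time: 5.48
ee_pos: [0.4395, -0.0897, 0.1748]
tcp_rot: [-180.0, 0.0, 75.0]
wrist_force: [0.3, -0.0, -0.2]
opening: 0.0852
grasp_force: 0.0
```

Call:
carry_out:
  targets: "0 0 -0.6 0 0 0 1;0 0 -0.6 0 0 0 1;0 0 -0.6 0 0 0 1;0 0 -0.6 0 0 0 1;0 0 -0.6 0 0 0 1;0 0 -0.6 0 0 0 1;0 0 -0.6 0 0 0 1;0 0 0 0 0 0 1"

```text
time: 6.15
ee_pos: [0.44, -0.09, 0.3477]
tcp_rot: [179.6, -0.0, 75.0]
wrist_force: [0.4, -0.8, 0.6]
opening: 0.0855
grasp_force: 0.0
```

Run:
```python
from h import *
plan([.475,-.25,.18],12,16)
```

```text
row [-0.147  0.226  0.02 ] turn 0.687 n 16 | pos [ 0.44   -0.09    0.3477] rot [ 1.7965e+02 -2.0000e-02  7.4990e+01] t 6.15 open 0.0855 q1,q6 [-11.6  93.4]
```

Call:
carry_out:
  targets: "-0.15 0.23 0.02 0 0 0.69 1;-0.15 0.23 0.02 0 0 0.69 1;-0.15 0.23 0.02 0 0 0.69 1;-0.15 0.23 0.02 0 0 0.69 1;-0.15 0.23 0.02 0 0 0.69 1;-0.15 0.23 0.02 0 0 0.69 1;-0.15 0.23 0.02 0 0 0.69 1;-0.15 0.23 0.02 0 0 0.69 1"

```text
time: 6.82
ee_pos: [0.4805, -0.167, 0.3359]
tcp_rot: [-180.0, 0.0, 43.2]
wrist_force: [0.3, 0.8, 0.5]
opening: 0.0856
grasp_force: 0.0
```

Call:
carry_out:
  targets: "-0.15 0.23 0.02 0 0 0.69 1;-0.15 0.23 0.02 0 0 0.69 1;-0.15 0.23 0.02 0 0 0.69 1;-0.15 0.23 0.02 0 0 0.69 1;-0.15 0.23 0.02 0 0 0.69 1;-0.15 0.23 0.02 0 0 0.69 1;-0.15 0.23 0.02 0 0 0.69 1;-0.15 0.23 0.02 0 0 0.69 1"

```text
time: 7.48
ee_pos: [0.4748, -0.2536, 0.3295]
tcp_rot: [-180.0, 0.0, 11.5]
wrist_force: [0.5, -0.1, 0.7]
opening: 0.0854
grasp_force: 0.0
```

Run:
```python
from h import *
import pickle
c=get_calibration("wrist"); im=camera("wrist"); cv2.imwrite("pics/w2.png",im[...,::-1]); pickle.dump(c,open("w2.pkl","wb"))
plan([.475,-.25,.18],12,1)
```

```text
row [ 0.041 -0.115 -0.143] turn -0.136 n 1 | pos [ 0.4743 -0.2548  0.3293] rot [-1.800e+02  6.000e-02  1.122e+01] t 7.53 open 0.0855 q1,q6 [-28.2 140.5]
```

View pics/w2.png

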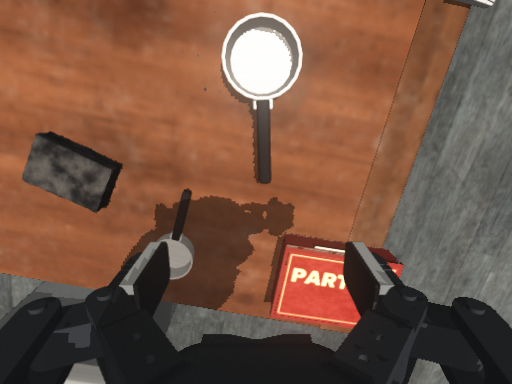

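The view shows the large pan's rim centred at (262,57) and its handle running down to (264,182). The charcoal block lies flat at (72,170), clear of the area.

Run:
```python
from h import *
import pickle
c=pickle.load(open("w2.pkl","rb"))
w=cv2.imread("pics/w2.png"); g=w.min(2).astype(int); sat=w.max(2)-w.min(2)
m=(sat<40)&(g>70); m[:, :200]=0; m[:,330:]=0; m[110:]=0
b=max(blobs(m),key=lambda b:b[1][4]); pts=cv2.findContours(b[2].astype(np.uint8),0,1)[0]; pts=max(pts,key=len)[:,0].astype(float)
P=plane("wrist",pts,.028,c)[:,:2]
keep=np.ones(len(P),bool)
for k in range(6):
    A=np.c_[2*P[keep],np.ones(keep.sum())]; s=np.linalg.lstsq(A,(P[keep]**2).sum(1),rcond=None)[0]; r=np.sqrt(s[2]+s[0]**2+s[1]**2); e=np.abs(np.hypot(*(P-s[:2]).T)-r); keep=e<max(.0015,1.5*np.median(e))
print("pan",s[:2],r,keep.sum(),len(P))
d=(w.max(2)<70); d[:,:245]=0; d[:,285:]=0; d[:112]=0; d[190:]=0
b=max(blobs(d),key=lambda b:b[1][4]); print(b[0],b[1]); ys,xs=np.where(b[2])
for y in range(115,182,13): print(y,xs[ys==y].min(),xs[ys==y].max(),end="; ")
rows=np.array([[np.median(xs[ys==y]),y] for y in range(115,176)]); H=plane("wrist",rows,.028,c)[:,:2]
v=np.linalg.svd(H-H.mean(0))[2][0]; v*=np.sign(v@(H[-1]-H[0])); print("handle dir",v,np.degrees(np.arctan2(*v[::-1])),"tip",plane("wrist",[[264,ys.max()]],.028,c), "perp offset of pan from line",np.cross(v,s[:2]-H.mean(0)))
# height check
o1,d1=ray("wrist",proj("wrist",[[*s[:2],.028]],c),c); o2,d2=ray("top",[[322,173.7]]); print("tri",tri(o1,d1[0],o2,d2[0]))
G=s[:2]+.085*v; print("grip",G); plan([*G,.08],np.degrees(np.arctan2(*-v[::-1])),8)
```

```text
pan [ 0.5794892  -0.23661624] 0.033293665502290216 221 267
[263.3 159. ] [257 124  14  59 563]Traceback (most recent call last):
  File "<stdin>", line 14, in <module>
    return umr_minimum(a, axis, None, out, keepdims, initial, where)
ValueError: zero-size array to reduction operation minimum which has no identity
```

Run:
```python
from h import *
import pickle
c=pickle.load(open("w2.pkl","rb")); s=np.array([.5795,-.2366])
w=cv2.imread("pics/w2.png"); d=(w.max(2)<70); d[:,:245]=0; d[:,285:]=0; d[:112]=0; d[190:]=0
b=max(blobs(d),key=lambda b:b[1][4]); ys,xs=np.where(b[2])
for y in range(126,182,9): print(y,xs[ys==y].min(),xs[ys==y].max(),end="; ")
rows=np.array([[np.median(xs[ys==y]),y] for y in range(126,176)]); H=plane("wrist",rows,.028,c)[:,:2]
v=np.linalg.svd(H-H.mean(0))[2][0]; v*=np.sign(v@(H[-1]-H[0])); u=s-H.mean(0); print("handle dir",v,"tip",plane("wrist",[[264,ys.max()]],.028,c), "perp",v[0]*u[1]-v[1]*u[0])
o1,d1=ray("wrist",proj("wrist",[[*s,.028]],c),c); o2,d2=ray("top",[[322,173.7]]); print("tri",tri(o1,d1[0],o2,d2[0]))
G=s+.085*v; print("grip",G); plan([*G,.08],np.degrees(np.arctan2(*-v[::-1])),8)
```

```text
126 257 257; 135 258 268; 144 257 269; 153 258 269; 162 258 269; 171 258 269; 180 258 269; handle dir [-0.94285334 -0.333208  ] tip [[ 0.47486005 -0.26101272  0.028     ]] perp 0.009737840504573745
tri (array([ 0.57950894, -0.23668941,  0.0142774 ]), np.float64(0.0031198765321749267))
grip [ 0.49935747 -0.26492268]
row [0.068 0.051 0.295] turn -0.18 n 8 | pos [ 0.4743 -0.2548  0.3293] rot [-1.800e+02  6.000e-02  1.122e+01] t 7.53 open 0.0855 q1,q6 [-28.2 140.5]
```

Call:
carry_out:
  targets: "0.07 0.02 0.3 0 0 -0.04 1;0.07 0.02 0.3 0 0 -0.04 1;0.07 0.02 0.3 0 0 -0.04 1;0.07 0.02 0.3 0 0 -0.04 1;0.07 0.02 0.3 0 0 -0.04 1;0.07 0.02 0.3 0 0 -0.04 1;0.07 0.02 0.3 0 0 -0.04 1;0.06 0.02 0.3 0 0 -0.04 1"

```text
time: 8.2
ee_pos: [0.4979, -0.2544, 0.2329]
tcp_rot: [-180.0, 0.0, 13.6]
wrist_force: [0.3, -0.2, 0.6]
opening: 0.0856
grasp_force: 0.0
```

Run:
```python
from h import *
plan([.4967,-.2559,.020],13.1,5)
```

```text
row [-0.008  0.006  0.289] turn 0.018 n 5 | pos [ 0.4979 -0.2544  0.2329] rot [-1.7999e+02  1.0000e-02  1.3620e+01] t 8.2 open 0.0856 q1,q6 [-27.1 139.3]
```

Call:
carry_out:
  targets: "0 0 0.29 0 0 0 1;0 0 0.29 0 0 0 1;0 0 0.29 0 0 0 1;0 0 0.29 0 0 0 1;0 0 0.29 0 0 0 1;0 0 0 0 0 0 0;0 0 0 0 0 0 -1;0 0 0 0 0 0 -1"

```text
time: 8.87
ee_pos: [0.4977, -0.2547, 0.1768]
tcp_rot: [180.0, -0.0, 13.6]
wrist_force: [-0.1, -1.1, -0.4]
opening: 0.0515
grasp_force: 0.0
```

Call:
carry_out:
  targets: "0 0 0 0 0 0 -1;0 0 0 0 0 0 -1;0 0 0 0 0 0 -1;0 0 0 0 0 0 -1;0 0 0 0 0 0 -1;0 0 0 0 0 0 -1;0 0 0 0 0 0 -1;0 0 0 0 0 0 -1"
  newtons: 50

```text
time: 9.53
ee_pos: [0.4977, -0.2547, 0.1766]
tcp_rot: [180.0, -0.0, 13.6]
wrist_force: [1.0, -0.1, 3.8]
opening: 0.0109
grasp_force: 52.9
```

Call:
carry_out:
  targets: "0 0 -0.25 0 0 0 -1;0 0 -0.25 0 0 0 -1;0 0 0 0 0 0 -1;0 0 0 0 0 0 -1;0 0 0 0 0 0 -1;0 0 0 0 0 0 -1;0 0 0 0 0 0 -1;0 0 0 0 0 0 -1"

```text
time: 10.2
ee_pos: [0.4975, -0.2545, 0.1959]
tcp_rot: [-180.0, 0.0, 13.6]
wrist_force: [-0.7, -0.1, -1.8]
opening: 0.0113
grasp_force: 52.3
```

Run:
```python
from h import *
t=cv2.imread("pics/top0.png").astype(int); X=np.array([155,145])
f=lambda p:np.array(p)/4+X-.375
hsv=cv2.cvtColor(t.astype(np.uint8),40)
y=(hsv[...,0]>18)&(hsv[...,0]<35)&(hsv[...,1]>90)&(hsv[...,2]>150)
print([(b[0],b[1][4]) for b in blobs(y[160:200,170:250],3)])
bl=(hsv[...,0]>95)&(hsv[...,0]<120)&(hsv[...,1]>130); bl[:,:170]=0; bl[:,250:]=0; bl[:140]=0; bl[210:]=0
b=max(blobs(bl),key=lambda b:b[1][4]); print("blue",b[0],b[1])
H=plane("top",[f([181,124])],.119)[0]; L=plane("top",[f([27,119])],.108)[0]; S=plane("top",[f([345,129])],.112)[0]
print("hub",H,"lift",L,"spoutfront top",S)
for n,a,b in(("H-L",H,L),("S-L",S,L),("S-H",S,H),("Sw-L",np.array([.5592,.0308,0]),L),("Sw-H",np.array([.5592,.0308,0]),H)):
    d=(b-a)[:2]; print(n,np.linalg.norm(d),np.degrees(np.arctan2(d[1],d[0])))
plan([.55,-.15,.04],90,16)
```

```text
[(array([30. , 15.5]), np.int32(16)), (array([22.1, 24.1]), np.int32(21))]
blue [187.1 161.8] [175 151  40  35  83]
hub [0.56365953 0.16143666 0.119     ] lift [0.57113036 0.28521997 0.108     ] spoutfront top [0.55860081 0.03394904 0.112     ]
H-L 0.12400855665202333 86.54615754005727
S-L 0.2515831362827651 87.14532814023511
S-H 0.12758795075877943 87.72768882516493
Sw-L 0.2546995424776132 87.31523163277616
Sw-H 0.13071275553322287 88.04485806858563
row [ 0.191 -0.047  0.001] turn -0.834 n 16 | pos [ 0.4975 -0.2545  0.1959] rot [-1.7998e+02  3.0000e-02  1.3570e+01] t 10.2 open 0.0113 q1,q6 [-27.1 139.3]
```

Call:
carry_out:
  targets: "0.19 -0.05 0 0 0 -0.8 -1;0.19 -0.05 0 0 0 -0.8 -1;0.19 -0.05 0 0 0 -0.8 -1;0.19 -0.05 0 0 0 -0.8 -1;0.19 -0.05 0 0 0 -0.8 -1;0.19 -0.05 0 0 0 -0.8 -1;0.19 -0.05 0 0 0 -0.8 -1;0.19 -0.05 0 0 0 -0.8 -1"

```text
time: 10.87
ee_pos: [0.542, -0.2111, 0.196]
tcp_rot: [-180.0, 0.0, 50.5]
wrist_force: [0.5, 0.1, -0.7]
opening: 0.0112
grasp_force: 52.3
```

Call:
carry_out:
  targets: "0.19 -0.05 0 0 0 -0.8 -1;0.19 -0.05 0 0 0 -0.8 -1;0.19 -0.05 0 0 0 -0.8 -1;0.19 -0.05 0 0 0 -0.8 -1;0.19 -0.05 0 0 0 -0.8 -1;0.19 -0.05 0 0 0 -0.8 -1;0.19 -0.05 0 0 0 -0.8 -1;0.19 -0.05 0 0 0 -0.8 -1"

```text
time: 11.53
ee_pos: [0.5515, -0.1499, 0.196]
tcp_rot: [-180.0, -0.0, 87.1]
wrist_force: [0.8, 0.3, -1.4]
opening: 0.0114
grasp_force: 52.3
```

Run:
```python
from h import *
import pickle
c=get_calibration("wrist"); im=camera("wrist"); cv2.imwrite("pics/w3.png",im[...,::-1]); pickle.dump(c,open("w3.pkl","wb"))
plan([.5536,-.037,.0405],87,8)
```

```text
row [ 0.35  -0.009  0.002] turn 0.011 n 8 | pos [ 0.5513 -0.1489  0.196 ] rot [-1.7997e+02 -3.0000e-02  8.7490e+01] t 11.58 open 0.0109 q1,q6 [-15.1  77.4]
```

View pics/w3.png

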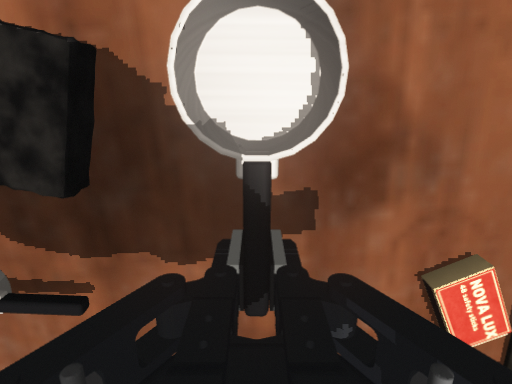

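The view shows the pan straight in the grip, with its rim centred at column 258 and the handle vertical. I'll slide it in and lower it.

Call:
carry_out:
  targets: "0.35 -0.01 0 0 0 0 -1;0.35 -0.01 0 0 0 0 -1;0.35 -0.01 0 0 0 0 -1;0.35 -0.01 0 0 0 0 -1;0.35 -0.01 0 0 0 0 -1;0.35 -0.01 0 0 0 0 -1;0.35 -0.01 0 0 0 0 -1;0.35 -0.01 0 0 0 0 -1"

```text
time: 12.25
ee_pos: [0.5543, -0.0367, 0.1963]
tcp_rot: [180.0, -0.0, 86.9]
wrist_force: [-0.5, 0.5, -0.8]
opening: 0.0108
grasp_force: 52.2
```

Call:
carry_out:
  targets: "0 0 0.12 0 0 0 -1;0 0 0.12 0 0 0 -1;0 0 0.12 0 0 0 -1;0 0 0.12 0 0 0 -1;0 0 0 0 0 0 -1;0 0 0 0 0 0 -1;0 0 0 0 0 0 -0.2;0 0 0 0 0 0 -0.2"

```text
time: 12.92
ee_pos: [0.5543, -0.0386, 0.177]
tcp_rot: [-180.0, 0.0, 86.9]
wrist_force: [-0.6, -0.1, -0.4]
opening: 0.0333
grasp_force: 0.0
```

Call:
carry_out:
  targets: "0 0 0 0 0 0 -0.2;0 0 0 0 0 0 -0.2;0 0 0 0 0 0 -0.2;0 0 -0.5 0 0 0 -0.2;0 0 -0.7 0 0 0 -0.2;-0.3 0 -0.8 0 0 0 -0.2;-0.3 0 -0.8 0 0 0 -0.2;-0.3 0 -0.8 0 0 0 -0.2"

```text
time: 13.58
ee_pos: [0.552, -0.0745, 0.3226]
tcp_rot: [-180.0, 0.0, 86.9]
wrist_force: [0.5, -0.3, -0.9]
opening: 0.0343
grasp_force: 0.0
```

Run:
```python
from h import *
plan([.565,.08,.30],87,8)
```

```text
row [ 0.484  0.015 -0.414] turn -0.001 n 8 | pos [ 0.552  -0.0745  0.3226] rot [-179.99    0.     86.94] t 13.58 open 0.0343 q1,q6 [-7.7 85.4]
```

Call:
carry_out:
  targets: "0.48 0.01 -0.41 0 0 0 -0.2;0.48 0.01 -0.41 0 0 0 -0.2;0.48 0.01 -0.41 0 0 0 -0.2;0.48 0.01 -0.41 0 0 0 -0.2;0.48 0.01 -0.41 0 0 0 -0.2;0.48 0.01 -0.41 0 0 0 -0.2;0.48 0.01 -0.41 0 0 0 -0.2;0.48 0.01 -0.41 0 0 0 -0.2"

```text
time: 14.25
ee_pos: [0.5637, 0.0799, 0.4532]
tcp_rot: [180.0, 0.0, 86.9]
wrist_force: [0.3, 0.1, -1.1]
opening: 0.0343
grasp_force: 0.0
```

Run:
```python
from h import *
import pickle
camera("top")
c=get_calibration("wrist"); im=camera("wrist"); cv2.imwrite("pics/w4.png",im[...,::-1]); pickle.dump(c,open("w4.pkl","wb"))
cv2.imwrite("pics/w4b.png",cv2.resize(im[:300,120:500,::-1],None,fx=2,fy=2))
plan([.565,.08,.30],87,8)
```

```text
row [-0.003  0.004 -0.001] turn 0.001 n 8 | pos [0.5639 0.081  0.4548] rot [ 1.7979e+02 -7.0000e-02  8.7050e+01] t 14.35 open 0.0339 q1,q6 [  8.2 101.1]
```

View pics/w4b.png

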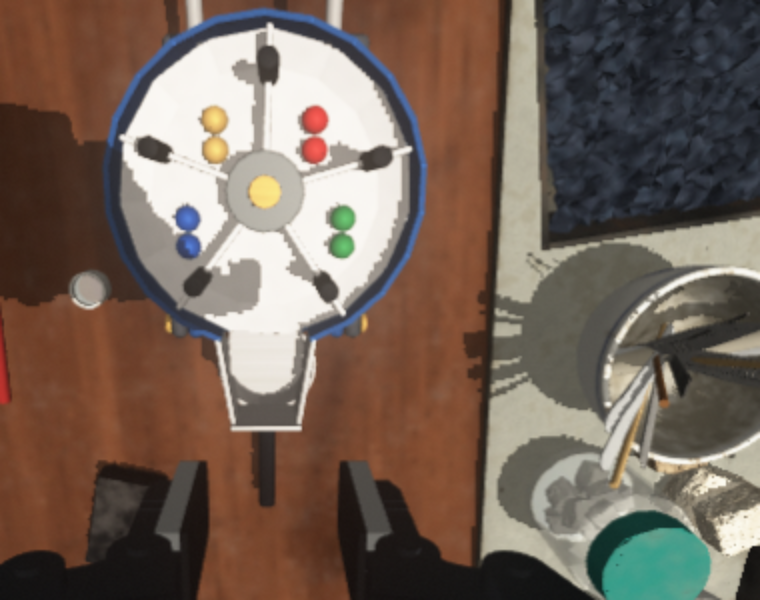

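The view (2x crop) shows the hub at (264,191) and the spout front at (233..301,429). The brass beads are at (215,135), and the pegs at (268,62), (152,150), (198,280), (325,287) and (377,157). The pan handle points straight away from under the spout.

Run:
```python
from h import *
import pickle
c=pickle.load(open("w4.pkl","rb")); f=lambda p:np.array(p)/2+[120,0]
H=plane("wrist",f([[264,191]]),.119,c)[0]; S=plane("wrist",f([[233,430],[301,429]]),.112,c); m=S.mean(0)
o1,d1=ray("wrist",f([[264,191]]),c); o2,d2=ray("top",[np.array([181,124])/4+[155-.375,145-.375]]); print("hub tri",tri(o1,d1[0],o2,d2[0]))
d=(H-m)[:2]; sy=np.degrees(np.arctan2(d[1],d[0])); print("hub",H,"spoutmid",m,"dist",np.linalg.norm(d),"yaw",sy)
w=cv2.imread("pics/w4.png"); k=(w.max(2)<75); 
for p in [[268,62],[152,150],[198,280],[325,287],[377,157]]:
    q=f([p])[0].astype(int); mm=np.zeros_like(k); mm[q[1]-11:q[1]+12,q[0]-11:q[0]+12]=k[q[1]-11:q[1]+12,q[0]-11:q[0]+12]
    b=max(blobs(mm,3),key=lambda b:b[1][4]); ce=plane("wrist",[b[0]],.127,c)[0]; e=(ce-H)[:2]; print(b[0],"r",np.linalg.norm(e).round(4),"ang rel spout",((np.degrees(np.arctan2(e[1],e[0]))-(sy+180)+180)%360-180).round(1))
# pan handle tip & pan seen
print("handle end",plane("wrist",f([[267,505]]),.028,c))
```

```text
hub tri (array([0.5641932 , 0.16011896, 0.12182367]), np.float64(0.0025244012615879613))
hub [0.56508732 0.15926992 0.119     ] spoutmid [0.55955085 0.03142093 0.112     ] dist 0.12796881599959936 yaw 87.52037225535054
[253.2  32.1] r 0.0544 ang rel spout 178.1
[196.3  74.6] r 0.055 ang rel spout -110.3
[217.8 140.9] r 0.0549 ang rel spout -38.8
[280.3 140.4] r 0.051 ang rel spout 32.8
[304.3  80.2] r 0.0511 ang rel spout 105.1
handle end [[ 0.55404702 -0.0625806   0.028     ]]
```

Run:
```python
from h import *
plan([.5687,.2145,.18],85.6,8)
```

```text
row [ 0.417 -0.011  0.374] turn 0.032 n 8 | pos [0.5639 0.081  0.4548] rot [ 1.7979e+02 -7.0000e-02  8.7050e+01] t 14.35 open 0.0339 q1,q6 [  8.2 101.1]
```

Call:
carry_out:
  targets: "0.42 -0.01 0.37 0 0 0.03 -0.2;0.42 -0.01 0.37 0 0 0.03 -0.2;0.42 -0.01 0.37 0 0 0.03 -0.2;0.42 -0.01 0.37 0 0 0.03 -0.2;0.42 -0.01 0.37 0 0 0.03 -0.2;0.42 -0.01 0.37 0 0 0.03 -0.2;0.42 -0.01 0.37 0 0 0.03 -0.2;0.42 -0.01 0.37 0 0 0.03 -0.2"

```text
time: 15.02
ee_pos: [0.5692, 0.2133, 0.3324]
tcp_rot: [-180.0, 0.0, 85.5]
wrist_force: [0.0, -0.1, -0.6]
opening: 0.0342
grasp_force: 0.0
```

Call:
carry_out:
  targets: "0 0 0 0 0 0 -0.2;0 0 0 0 0 0 -0.2;0 0 0 0 0 0 -0.2;0 0 0 0 0 0 -0.2;0 0 0 0 0 0 -0.2;0 0 0 0 0 0 -0.2;0 0 0 0 0 0 -0.2;0 0 0 0 0 0 -0.2"

```text
time: 15.68
ee_pos: [0.5694, 0.213, 0.3342]
tcp_rot: [180.0, -0.0, 85.5]
wrist_force: [0.4, -0.5, -0.1]
opening: 0.0343
grasp_force: 0.0
```

Run:
```python
from h import *
plan([.5687,.2145,.137],85.6,4)
```

```text
row [ 0.009 -0.005  0.264] turn -0.004 n 4 | pos [0.5694 0.213  0.3342] rot [ 1.7997e+02 -1.0000e-02  8.5510e+01] t 15.68 open 0.0343 q1,q6 [ 20.5 115. ]
```

Call:
carry_out:
  targets: "0.01 0 0.26 0 0 0 -0.2;0.01 0 0.26 0 0 0 -0.2;0.01 0 0.26 0 0 0 -0.2;0.01 0 0.26 0 0 0 -0.2;0 0 0 0 0 0 -0.4;0 0 0 0 0 0 -0.6;0 0 0 0 0 0 -0.8;0 0 0 0 0 0 -1"
  newtons: 25

```text
time: 16.35
ee_pos: [0.5694, 0.2148, 0.2923]
tcp_rot: [-180.0, 0.0, 85.5]
wrist_force: [-0.7, -0.3, -3.3]
opening: 0.0089
grasp_force: 24.3
```

Call:
carry_out:
  targets: "0 0 0 0 0 0 -1;0 0 0 0 0 0 -1;0 0 0 0 0 0 -1;0 0 0 0 0 0 -1;0 0 0 0 0 0 -1;0 0 0 0 0 0 -1;0 0 0 0 0 0 -1;0 0 0 0 0 0 -1"

```text
time: 17.02
ee_pos: [0.5694, 0.2149, 0.2923]
tcp_rot: [-180.0, 0.0, 85.5]
wrist_force: [-1.0, -1.0, -4.1]
opening: 0.0087
grasp_force: 24.4
```

Run:
```python
from h import *
o=monitor.get_obs(); H=np.array([.5647,.1597]); e=o['ee_pos'][:2]-H
print(o['opening'],o['grasp_force'],"r",np.linalg.norm(e),"ang",np.degrees(np.arctan2(e[1],e[0])),"target",85.6+146.6, o['wrist_force'],o['tcp_rot'])
```

```text
0.008735217748473521 24.36792701482773 r 0.055350807242302735 ang 85.12106142136597 target 232.2 [-1.03676417 -1.04548583 -4.0724977 ] [-1.79993951e+02  3.85063397e-03  8.55297873e+01]
```

Call:
carry_out:
  targets: "-0.001 -0.055 0 0 0 -0.4 -1;-0.001 -0.055 0 0 0 -0.4 -1;-0.0044 -0.11 0 0 0 -0.8 -1;-0.0044 -0.11 0 0 0 -0.8 -1;-0.0044 -0.11 0 0 0 -0.8 -1;-0.0044 -0.11 0 0 0 -0.8 -1;-0.0044 -0.11 0 0 0 -0.8 -1;-0.0044 -0.11 0 0 0 -0.8 -1"

```text
time: 17.68
ee_pos: [0.5394, 0.2089, 0.2924]
tcp_rot: [180.0, -0.0, 117.8]
wrist_force: [0.1, 0.5, -3.0]
opening: 0.0088
grasp_force: 24.4
```

Run:
```python
from h import *
o=monitor.get_obs(); H=np.array([.5647,.1597]); e=o['ee_pos'][:2]-H
print(o['opening'],o['grasp_force'],"r",np.linalg.norm(e),"ang",np.degrees(np.arctan2(e[1],e[0])),o['wrist_force'],o['tcp_rot'])
```

```text
0.00882564766267085 24.408860206604004 r 0.05527472596786973 ang 117.21308137293788 [ 0.12088471  0.53552159 -3.03075451] [ 1.79980610e+02 -1.68964971e-02  1.17849472e+02]
```

Tracking well, so I'll continue.

Call:
carry_out:
  targets: "-0.0044 -0.11 0 0 0 -0.8 -1;-0.0044 -0.11 0 0 0 -0.8 -1;-0.0044 -0.11 0 0 0 -0.8 -1;-0.0044 -0.11 0 0 0 -0.8 -1;-0.0044 -0.11 0 0 0 -0.8 -1;-0.0044 -0.11 0 0 0 -0.8 -1;-0.0044 -0.11 0 0 0 -0.8 -1;-0.0044 -0.11 0 0 0 -0.8 -1"

```text
time: 18.35
ee_pos: [0.515, 0.184, 0.2923]
tcp_rot: [180.0, -0.1, 154.5]
wrist_force: [-3.4, 1.2, -3.4]
opening: 0.0091
grasp_force: 24.4
```

Call:
carry_out:
  targets: "-0.0044 -0.11 0 0 0 -0.8 -1;-0.0044 -0.11 0 0 0 -0.8 -1;-0.0044 -0.11 0 0 0 -0.8 -1;-0.0044 -0.11 0 0 0 -0.8 -1;-0.0044 -0.11 0 0 0 -0.8 -1;-0.0044 -0.11 0 0 0 -0.8 -1;-0.0044 -0.11 0 0 0 -0.8 -1;-0.0044 -0.11 0 0 0 -0.8 -1"

```text
time: 19.02
ee_pos: [0.5103, 0.1493, 0.2922]
tcp_rot: [180.0, -0.1, -168.8]
wrist_force: [-7.3, -0.1, -1.9]
opening: 0.0091
grasp_force: 24.6
```

Call:
carry_out:
  targets: "-0.0044 -0.11 0 0 0 -0.8 -1;-0.0044 -0.11 0 0 0 -0.8 -1;-0.0044 -0.11 0 0 0 -0.8 -1;-0.0044 -0.11 0 0 0 -0.8 -1;-0.0044 -0.11 0 0 0 -0.8 -1;-0.0044 -0.11 0 0 0 -0.8 -1;-0.0044 -0.11 0 0 0 -0.8 -1;-0.0044 -0.11 0 0 0 -0.8 -1"

```text
time: 19.68
ee_pos: [0.5273, 0.1185, 0.2922]
tcp_rot: [180.0, -0.2, -132.2]
wrist_force: [-6.5, -5.3, -0.8]
opening: 0.009
grasp_force: 24.7
```

Call:
carry_out:
  targets: "-0.001 -0.055 0 0 0 -0.4 -1;-0.001 -0.055 0 0 0 -0.4 -1;0 0 0 0 0 0 -1;0 0 0 0 0 0 -1;0 0 0 0 0 0 -1;0 0 0 0 0 0 -1;0 0 0 0 0 0 -1;0 0 0 0 0 0 -1"

```text
time: 20.35
ee_pos: [0.5308, 0.1156, 0.2922]
tcp_rot: [-180.0, -0.2, -127.8]
wrist_force: [-4.9, -7.4, -0.6]
opening: 0.0091
grasp_force: 24.6
```

Run:
```python
from h import *
o=monitor.get_obs(); H=np.array([.5647,.1597]); e=o['ee_pos'][:2]-H
print(o['opening'],o['grasp_force'],"r",np.linalg.norm(e),"ang",np.degrees(np.arctan2(e[1],e[0])),o['wrist_force'],o['tcp_rot'])
```

```text
0.009116333086528152 24.62464839220047 r 0.0555842493500627 ang -127.5436113990916 [-4.85562555 -7.37357617 -0.61695899] [-1.79987116e+02 -1.70765741e-01 -1.27840924e+02]
```

Call:
carry_out:
  targets: "0 0 0 0 0 0 -0.4;0 0 0 0 0 0 -0.4;0 0 0 0 0 0 -0.4;0 0 -0.4 0 0 0 -0.4;0 0 -0.6 0 0 0 -0.4;0 0 -0.6 0 0 0 -0.4;0 0 -0.6 0 0 0 -0.4;0 0 -0.6 0 0 0 -0.4"

```text
time: 21.02
ee_pos: [0.5313, 0.1166, 0.4059]
tcp_rot: [-180.0, 0.1, -127.8]
wrist_force: [0.1, -1.0, 0.7]
opening: 0.0256
grasp_force: 0.0
```

Run:
```python
from h import *
plan([.5704,.2846,.24],177.4,16)
```

```text
row [-0.179  0.216  0.017] turn 0.598 n 16 | pos [0.5313 0.1166 0.4059] rot [-1.7997e+02  6.0000e-02 -1.2778e+02] t 21.02 open 0.0256 q1,q6 [ 12.4 -39.8]
```

Call:
carry_out:
  targets: "-0.18 0.22 0.02 0 0 0.6 0;-0.18 0.22 0.02 0 0 0.6 0;-0.18 0.22 0.02 0 0 0.6 0;-0.18 0.22 0.02 0 0 0.6 0;-0.18 0.22 0.02 0 0 0.6 0;-0.18 0.22 0.02 0 0 0.6 0;-0.18 0.22 0.02 0 0 0.6 0;-0.18 0.22 0.02 0 0 0.6 0"

```text
time: 21.68
ee_pos: [0.53, 0.2073, 0.3984]
tcp_rot: [180.0, 0.1, -155.4]
wrist_force: [-0.9, 0.2, -0.4]
opening: 0.0425
grasp_force: 0.0
```

Call:
carry_out:
  targets: "-0.18 0.22 0.02 0 0 0.6 0;-0.18 0.22 0.02 0 0 0.6 0;-0.18 0.22 0.02 0 0 0.6 0;-0.18 0.22 0.02 0 0 0.6 0;-0.18 0.22 0.02 0 0 0.6 0;-0.18 0.22 0.02 0 0 0.6 0;-0.18 0.22 0.02 0 0 0.6 0;-0.18 0.22 0.02 0 0 0.6 0"

```text
time: 22.35
ee_pos: [0.5706, 0.2879, 0.3919]
tcp_rot: [180.0, 0.0, 177.1]
wrist_force: [0.8, 0.2, 0.3]
opening: 0.0429
grasp_force: 0.0
```

Run:
```python
from h import *
import pickle
camera("top")
c=get_calibration("wrist"); im=camera("wrist"); cv2.imwrite("pics/w5.png",im[...,::-1]); pickle.dump(c,open("w5.pkl","wb"))
cv2.imwrite("pics/w5b.png",cv2.resize(im[...,::-1],(768,576)))
plan([.5704,.2846,.13],177.4,4)
print(proj("wrist",[[.5704,.2846,.108],[.5647,.1597,.119]],c)*1.5)
```

```text
row [ 0.002 -0.023  0.662] turn -0.009 n 4 | pos [0.5709 0.2882 0.3909] rot [179.98  -0.   177.2 ] t 22.45 open 0.0426 q1,q6 [26.8 29.6]
[[375.9668979  277.33952549]
 [153.28919095 284.87196433]]
```

View pics/w5b.png

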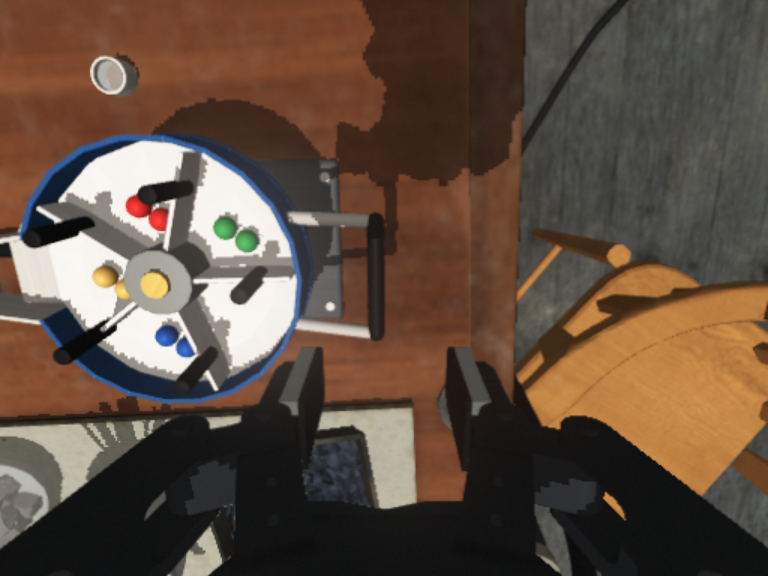

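The wrist view shows the brass bay at (105,280) facing the spout. The bar is centred at (376,278) against a prediction of (376,277). I'll narrow the fingers, descend and grip.

Call:
carry_out:
  targets: "0 -0.03 0 0 0 0 -0.4;0 -0.03 0 0 0 0 -0.4;0 -0.03 0 0 0 0 -0.4;0 0 0.3 0 0 0 -0.4;0 0 0.4 0 0 0 -0.4;0 0 0.4 0 0 0 -0.4;0 0 0.4 0 0 0 -0.4;0 0 0 0 0 0 -0.4"

```text
time: 23.12
ee_pos: [0.5696, 0.2828, 0.3285]
tcp_rot: [-179.9, -0.2, 177.2]
wrist_force: [-0.8, -0.5, -1.2]
opening: 0.0253
grasp_force: 0.0
```

Run:
```python
from h import *
plan([.5704,.2846,.11],177.4,5)
```

```text
row [-0.004  0.009  0.317] turn -0.006 n 5 | pos [0.5696 0.2828 0.3285] rot [-179.89   -0.21  177.22] t 23.12 open 0.0253 q1,q6 [26.4 29.2]
```

Call:
carry_out:
  targets: "0 0.01 0.31 0 0 0 -0.4;0 0.01 0.31 0 0 0 -0.4;0 0.01 0.31 0 0 0 -0.4;0 0.01 0.31 0 0 0 -0.4;0 0.01 0.31 0 0 0 -0.4;0 0 0 0 0 0 -0.4;0 0 0 0 0 0 -0.6;0 0 0 0 0 0 -0.8"
  newtons: 30

```text
time: 23.78
ee_pos: [0.5702, 0.2847, 0.2694]
tcp_rot: [-179.8, -0.0, 177.2]
wrist_force: [0.2, -3.3, -0.9]
opening: 0.0092
grasp_force: 17.9
```

Call:
carry_out:
  targets: "0 0 0 0 0 0 -1;0 0 0 0 0 0 -1;0 0 0 0 0 0 -1;0 0 0 0 0 0 -1;0 0 0 0 0 0 -1;0 0 0 0 0 0 -1;0 0 0 0 0 0 -1;0 0 0 0 0 0 -1"

```text
time: 24.45
ee_pos: [0.5702, 0.2846, 0.2695]
tcp_rot: [-179.9, -0.0, 177.2]
wrist_force: [-1.2, -6.9, -3.9]
opening: 0.0084
grasp_force: 29.2
```

Run:
```python
from h import *
o=monitor.get_obs(); print(o['opening'],o['grasp_force'],o['wrist_force'],o['ee_pos'])
r=np.hypot(.2,.038); a0=np.arctan2(.038,.2); th=np.r_[0,np.linspace(.02,.6,16)]
P=np.c_[r*np.cos(a0+th),r*np.sin(a0+th)]; D=np.diff(P,axis=0); s=D/.04
# tool y: angle 87.4 -> +stand x ; tool z down
print("y,z rows",np.c_[s[:,0],-s[:,1]].round(3).tolist(), P[-1]-P[0])
```

```text
0.008355807268653967 29.154977202415466 [-1.16299374 -6.85214034 -3.855595  ] [0.57023647 0.2846     0.2694508 ]
y,z rows [[-0.02, -0.1], [-0.044, -0.192], [-0.052, -0.19], [-0.059, -0.188], [-0.066, -0.185], [-0.073, -0.183], [-0.08, -0.18], [-0.087, -0.176], [-0.094, -0.173], [-0.101, -0.169], [-0.107, -0.165], [-0.113, -0.161], [-0.119, -0.156], [-0.125, -0.152], [-0.131, -0.147], [-0.137, -0.141]] [-0.05638929  0.10629125]
```

Call:
carry_out:
  targets: "0 -0.02 -0.1 0 0 0 -1;0 -0.044 -0.192 0 0 0 -1;0 -0.052 -0.19 0 0 0 -1;0 -0.059 -0.188 0 0 0 -1;0 -0.066 -0.185 0 0 0 -1;0 -0.073 -0.183 0 0 0 -1;0 -0.08 -0.18 0 0 0 -1;0 -0.087 -0.176 0 0 0 -1"

```text
time: 25.12
ee_pos: [0.5693, 0.2656, 0.3257]
tcp_rot: [-179.9, -0.0, 177.2]
wrist_force: [-1.1, -4.8, -5.8]
opening: 0.0085
grasp_force: 29.1
```

Call:
carry_out:
  targets: "0 -0.094 -0.173 0 0 0 -1;0 -0.101 -0.169 0 0 0 -1;0 -0.107 -0.165 0 0 0 -1;0 -0.113 -0.161 0 0 0 -1;0 -0.119 -0.156 0 0 0 -1;0 -0.125 -0.152 0 0 0 -1;0 -0.131 -0.147 0 0 0 -1;0 -0.137 -0.141 0 0 0 -1"

```text
time: 25.78
ee_pos: [0.5674, 0.2291, 0.3768]
tcp_rot: [179.9, 0.0, 177.2]
wrist_force: [-3.5, -0.1, -3.0]
opening: 0.0086
grasp_force: 29.2
```

Call:
carry_out:
  targets: "0 0 0 0 0 0 -1;0 0 0 0 0 0 -1;0 0 0 0 0 0 -1;0 0 0 0 0 0 -1;0 0 0 0 0 0 -1;0 0 0 0 0 0 -1;0 0 0 0 0 0 -1;0 0 0 0 0 0 -1"

```text
time: 26.45
ee_pos: [0.5674, 0.2296, 0.3765]
tcp_rot: [179.9, 0.0, 177.2]
wrist_force: [-4.7, 2.9, 0.1]
opening: 0.0088
grasp_force: 29.8
```

Call:
carry_out:
  targets: "0 0 0 0 0 0 -1;0 0 0 0 0 0 -1;0 0 0 0 0 0 -1;0 0 0 0 0 0 -1;0 0 0 0 0 0 -1;0 0 0 0 0 0 -1;0 0 0 0 0 0 -1;0 0 0 0 0 0 -1"

```text
time: 27.12
ee_pos: [0.5674, 0.2296, 0.3765]
tcp_rot: [179.9, 0.0, 177.2]
wrist_force: [-4.3, 3.2, -0.6]
opening: 0.0089
grasp_force: 29.8
```

Run:
```python
from h import *
o=monitor.get_obs(); print(o['opening'],o['grasp_force'],o['wrist_force'],o['ee_pos'],o['tcp_rot'])
a=camera("wrist"); t=camera("top"); cv2.imwrite("pics/w6.png",a[...,::-1]); cv2.imwrite("pics/t6.png",t[...,::-1])
s=camera("scene"); cv2.imwrite("pics/s6.png",s[...,::-1])
x=cv2.resize(t[140:220,150:290,::-1],(800,457)[:2]) ; y=cv2.resize(a[:,:,::-1],(187,140))
cv2.imwrite("pics/m6.png",np.vstack([np.hstack([cv2.resize(t[140:220,160:280,::-1],(450,300)),cv2.resize(s[140:240,170:290,::-1],(350,300))]),np.hstack([cv2.resize(a[:280,:,::-1],(400,219)),np.zeros((219,400,3),np.uint8)])]))
```

```text
0.008879977605375062 29.789381325244904 [-4.34183474  3.18363043 -0.64233956] [0.56737334 0.22958424 0.37646034] [1.79929381e+02 2.72425115e-02 1.77238475e+02]
```

View pics/m6.png

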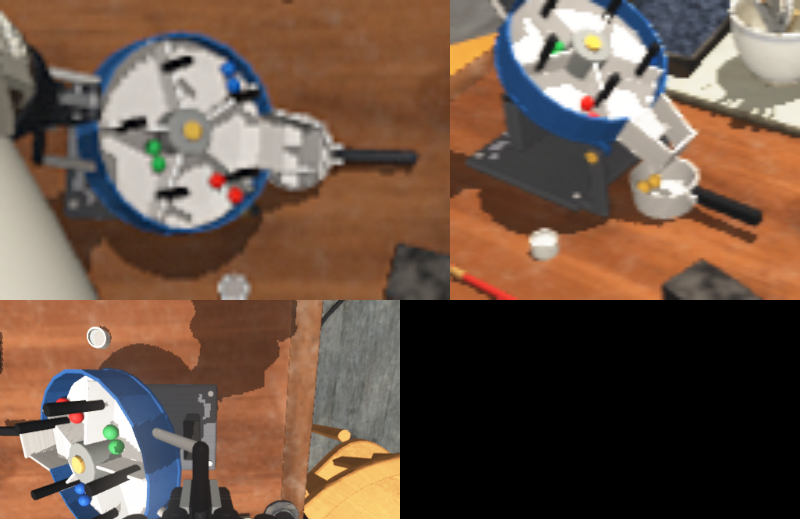

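The picture shows both brass beads in the pan (scene panel, at (645,185)). The carousel is tipped, and the blue, green and red beads are still in the wheel. Now I'll lower it back along the same arc.

Call:
carry_out:
  targets: "0 0.137 0.141 0 0 0 -1;0 0.131 0.147 0 0 0 -1;0 0.125 0.152 0 0 0 -1;0 0.119 0.156 0 0 0 -1;0 0.113 0.161 0 0 0 -1;0 0.107 0.165 0 0 0 -1;0 0.101 0.169 0 0 0 -1;0 0.094 0.173 0 0 0 -1"

```text
time: 27.93
ee_pos: [0.5695, 0.2668, 0.3246]
tcp_rot: [180.0, 0.0, 177.2]
wrist_force: [-1.6, -0.0, 0.7]
opening: 0.0085
grasp_force: 29.5
```

Call:
carry_out:
  targets: "0 0.087 0.176 0 0 0 -1;0 0.08 0.18 0 0 0 -1;0 0.073 0.183 0 0 0 -1;0 0.066 0.185 0 0 0 -1;0 0.059 0.188 0 0 0 -1;0 0.052 0.19 0 0 0 -1;0 0.044 0.192 0 0 0 -1;0 0.01 0.05 0 0 0 -1"

```text
time: 28.6
ee_pos: [0.5703, 0.2845, 0.273]
tcp_rot: [-179.9, 0.1, 177.2]
wrist_force: [-5.8, -11.6, 21.8]
opening: 0.0085
grasp_force: 32.2
```

Call:
carry_out:
  targets: "0 0.01 0.05 0 0 0 -1;0 0 0 0 0 0 -1;0 0 0 0 0 0 -1;0 0 0 0 0 0 -0.8;0 0 0 0 0 0 -0.6;0 0 0 0 0 0 -0.4;0 0 0 0 0 0 -0.4;0 0 0 0 0 0 -0.4"

```text
time: 29.27
ee_pos: [0.5703, 0.2857, 0.269]
tcp_rot: [180.0, -0.0, 177.2]
wrist_force: [-0.3, -1.1, -0.1]
opening: 0.0253
grasp_force: 0.0
```

Call:
carry_out:
  targets: "0 0 -0.2 0 0 0 -0.4;0 0 -0.3 0 0 0 -0.4;0 0 -0.5 0 0 0 -0.4;0 0 -0.5 0 0 0 -0.4;0 0 -0.5 0 0 0 -0.4;0 0 -0.5 0 0 0 -0.4;0 0 -0.5 0 0 0 -0.4;0 0 0 0 0 0 -0.4"

```text
time: 29.93
ee_pos: [0.5702, 0.2856, 0.3953]
tcp_rot: [179.8, 0.3, 177.2]
wrist_force: [1.7, -0.2, 0.6]
opening: 0.0259
grasp_force: 0.0
```

Run:
```python
from h import *
t=camera("top"); s=camera("scene")
cv2.imwrite("pics/m7.png",np.hstack([cv2.resize(t[140:220,160:280,::-1],(450,300)),cv2.resize(s[140:240,170:290,::-1],(350,300))]))
```

```text
(no output)
```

View pics/m7.png

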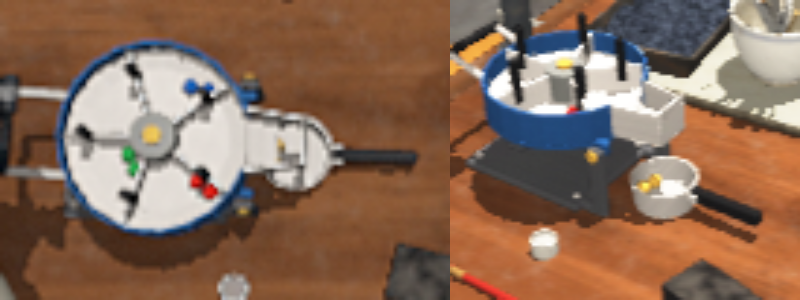

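The carousel is level, both brass beads are in the pan under the spout, the other six beads are in the wheel, and the gripper is clear. Handing in.

```bash
python3 -c "
from workcell import bot
print(bot.job_done())"
```

```text
the job is handed in; nothing more can be done
None
```

I handed the job in at about 30 s. The last pictures show both brass beads in the pan under the spout, the carousel level, the other six beads still in the wheel and the charcoal block flat and well clear; the hand-in call gave no verdict.

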